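# Sort the last bun with the tongs

## Robot

A 6-joint arm with a two-finger parallel gripper is mounted at the origin on the work surface. World frame = base frame: x ahead of the robot, y to its left, z up, the work surface at z = 0. Lengths are in m, angles in degrees, forces in N, time in s.
With the tool pointing down it reaches from about 0.35 to 0.875 m from the base axis. Payload 4.2 kg.
Tool frame: the origin (TCP) lies at the very end of the fingers, on their centre line; the grasp point (between the pads) lies 19 mm behind it (r.grip_point_offset is the distance from the TCP to the grasp point, in m); z points along the fingers, y is the line along which they close (so a half turn about z gives the same grasp; the last joint's range is limited). The gripper opens to 87 mm and grips with 3 to 60 N. Pads are 19 mm wide; open, the fingers measure 117 mm over their backs; the gripper's body (75 mm by 190 mm) begins 51 mm behind the grasp point.
Start: joints at [-55.027, 22.042, 0.453, 0, -68.411, -14.817], TCP at [0.215, -0.587, 0.223] pointing down, gripper open.
Joint ranges: [-179.83, 179.83], [-69.29, 118.12], [-61.27, 80.66], [-181.25, 117.63], [-171.15, -9.14], [-177.46, 177.46]. Speed limits (degrees/s): [159.86, 159.86, 180, 180, 180, 180].

## Interface

Orientations are given as a 3x3 rotation matrix whose columns are the frame's x, y, z axes.
In Python, from station import r, cams gives the robot as it stands. The module is installed in compiled form; this text tells all that it offers.
- The arm moves only by the shell command python3 -m handwheel 'ROWS'. ROWS is JSON, a list that holds one entry, the list of rows, each a list of 7 numbers: the turn, a rotation vector about the tool's x, y, z in units of 6 degrees (1.0 is 6 degrees), then the shift along the tool's x, y, z in m, then the finger opening in m, from 0 to 0.087. In form: [[[ax, ay, az, x, y, z, jaw], ...]]. A call has 1 to 12 rows; each row shifts and turns the commanded pose from where the row before left it, along the tool's axes as they then stand; what a row does not reach is not made up. A row lasts 1/10 s, in which the tool goes at most 50 mm and 8.59 degrees, less where a joint would pass 70% of its speed; a pose out of reach is approached as far as the arm can. A call with a gripper value outside its range is refused whole. The fingers move at their own pace and stop on an object; the grip force is fixed at half the most. Time passes only in rows, so rows that do not move let the fingers close. It gives the time, the measured TCP pose, the force, the opening and the grip force at its end, in the units of the state.
- r.sense(): the state, without advancing time (a new reading comes with each control period).
- cams.capture(name): name is "scene" or "side" or "wrist"; returns the picture (480x640x3 uint8, red, green, blue); there is no depth.
- cams.get_calibration(name): a dict with "camera_matrix" (3x3 intrinsics, pixels), "rvec" (rotation vector, rad) and "tvec" (3), from world to camera coordinates, as OpenCV has them; the wrist camera has in their place "T_tool_cam" (4x4, takes a point from camera to tool coordinates, whose origin is the TCP and whose axes are the flange's). Camera axes: x right, y down, z forward; pixel columns grow to the right and rows downward; lengths in m; the calibration is good to about 2 mm. A picture is of the moment at which its call begins: read the wrist's pose just before it. get_calibration takes no time and is no camera call.
- r.finish_job(): hands the job in; it is judged then, once.
The state is a dict: "time_s": time; "joints": joint angles; "joint_velocities": joint speeds; "effort": joint torques, N m; "tcp_pos": TCP position; "ee_rot": TCP orientation; "wrist_force": force on the tool from outside, world axes, zero at the start; "moment": the same for the moment, N m; "gripper_width": opening from 0.0 (shut) to 1.0 (fully open); "gripper_force": force on a finger pad.
Only numpy, scipy, OpenCV 4.12 (cv2) and the standard library are available. Lean on these libraries where they do the work, as an engineer would, in place of code of your own. Each camera call takes 0.05 s, during which the arm holds its last target. There are 200 camera calls.

## Task

Pick up the kitchen tongs, close their jaws on the bread bun that lies on the round wooden board and lift it off. One of the two containers (silver sufuria, purple tub) already has a bun in it and the other has an onion: finish while still holding the bun in the tongs, up in the air above the middle of the container with the bun in it. Do not touch the bun with the gripper itself, and leave everything else where it is.

Things in the scene. Friction and masses are not known exactly. Their poses are not given: they have to be found in the camera images.
- tongs_grip (a point): Steel kitchen tongs lying on edge on the ledge, so the jaws work level. Grip point: midway between the arms, half-way up (13 mm; strips 3 mm thick, 26 mm high), near the centre of mass. x axis along the tongs to the heads, y to the left arm, z up (axes of the right arm). Squeeze both arms here, one finger outside each: 63 mm over the outsides at rest. Flat lengths x = -40 to 55 mm, parallel at 54 mm.
- tongs_head_right (a point): Middle of the inner face of the right (-y) black head pad (40 mm long, 6 thick, 26 high), 110 mm ahead of the grip point. Faces 85 mm apart at rest, 68 mm with the grip squeezed to 54 mm; they move about twice as much as the grip. Midpoint of both head points = centre of the jaws. Axes as for the grip point.
- tongs_head_left (a point): The same on the left (+y) head pad, on the moving arm; its axes turn with that arm.
- tongs: The tongs, both arms, 255 mm long, 140 g; origin under the grip point, axes alike, z = 0 lying on the ledge. A pivot spring (4 N m/rad; pivot at x = -110 mm) pushes the arms apart: about 6 N at the grip squeezed to 54 mm over the outsides, 9 N at 45 mm. Released, they spring open again.
- tongs_arm: The left (+y) arm of the tongs; origin on the pivot, 110 mm behind the grip point, at the lower edge.
- bun_center (a point): Centre (half-way up, 19 mm) of the bun to be lifted: firm, round, golden brown, 48 mm diameter, 38 mm high with an upright side from 9 to 27 mm up, 60 g. It stands on the board.
- bun: The same bun; origin at the centre of its underside.
- board: Round wooden board, fixed, 100 mm diameter, 22 mm high; origin at the centre of its underside.
- sufuria_mouth (a point): Centre of the mouth of the silver aluminium sufuria: round open pot, 184 mm over the rim, rim 82 mm above the ledge, inner floor 5 mm up; loose, 600 g.
- sufuria: The sufuria; origin at the centre of its underside. (Beyond the containers on the far left stands a fixed red lid rack, 190 mm high with its lids, 0.43 m or more to the left of the robot's middle line: keep clear of it.)
- tub_mouth (a point): Centre of the mouth of the purple tub: open box, 150 x 130 mm, 75 mm high, inner floor 5 mm up, fixed; its lid stands open on its far (+x) side, leaning back, up to about 175 mm above the ledge (wire clip to 190 mm).
- tub: The tub with its lid; origin at the centre of its underside.
- stored_bun_center (a point): Centre of the other bun, alike (48 mm diameter, 38 mm high), which stands inside the sufuria or inside the tub. It marks the container to choose.
- stored_bun: That other bun; origin at the centre of its underside.
- onion_center (a point): Middle of a red onion, 62 mm diameter, 58 mm high, in the other container.
- onion: The onion; origin at the centre of its underside.
- spice_jar: Bystander: amber glass spice jar, 48 mm diameter, 95 mm high, origin at the centre of its underside.
- spoon: Bystander: wooden spoon lying on the ledge, 250 mm long.
- can_opener: Bystander: steel can opener lying on the ledge, about 145 mm long, 20 mm high.
Not all that is in view belongs to the job. Leave any orange look-alike of the sufuria alone.

How it is judged:
By the outcome, as a careful person would: the job done as asked, in the order asked, and still so for the second after the job is handed in, while the arm keeps its last pose, push and grip.
It also fails if it takes over 45 s, if anything falls off the work surface, if the arm or the gripper's body presses on something with over 40 N, if the wrist force passes 120 N, or if a joint passes its speed limit or range.

## Working session

There is one attempt and no reset: what is moved stays moved. The work goes in short steps, Python scripts to look and compute and a shell command to move; the robot and the scene stay as the last step left them, time stands still between calls to the robot, and variables do not carry over. Pictures are saved under pics/ and viewed, at most 10 in all, crops included, and the job is handed in when it is done.

```bash
mkdir -p pics; python3 - <<'E'
from station import r,cams
import cv2
s=r.sense();print(s['time_s'],s['tcp_pos'],s['ee_rot'],s['gripper_width'])
for n in("scene","side","wrist"):
    cv2.imwrite(f"pics/{n}0.png",cams.capture(n)[:,:,::-1]); print(n,cams.get_calibration(n))
E
```

```text
0.0 [ 0.21518901 -0.58615236  0.22147752] [[-9.38815933e-01 -3.44418320e-01 -8.14950346e-04]
 [-3.44419275e-01  9.38813831e-01  1.98841877e-03]
 [ 8.02388033e-05  2.14744383e-03 -9.99997691e-01]] 1.000277044953259
scene {'camera_matrix': array([[443.81600949,   0.        , 315.63315596],
       [  0.        , 443.81600949, 242.76328149],
       [  0.        ,   0.        ,   1.        ]]), 'rvec': array([ 1.16200258,  2.19138059, -1.07426423]), 'tvec': array([ 0.21073451, -0.22920299,  1.59247081])}
side {'camera_matrix': array([[519.77789254,   0.        , 317.72231026],
       [  0.        , 519.77789254, 245.00060531],
       [  0.        ,   0.        ,   1.        ]]), 'rvec': array([ 0.64452536, -2.4450004 ,  1.35453817]), 'tvec': array([0.49095087, 0.16519495, 1.11471707])}
wrist {'camera_matrix': array([[366.87378241,   0.        , 315.156363  ],
       [  0.        , 366.87378241, 239.76238031],
       [  0.        ,   0.        ,   1.        ]]), 'T_tool_cam': array([[-7.72503820e-04, -9.61163025e-01, -2.75980148e-01,
         7.55340338e-02],
       [ 9.99999658e-01, -6.60664026e-04, -4.98215987e-04,
        -9.83899971e-04],
       [ 2.96536630e-04, -2.75980438e-01,  9.61163207e-01,
        -1.62997154e-01],
       [ 0.00000000e+00,  0.00000000e+00,  0.00000000e+00,
         1.00000000e+00]])}
```

View pics/scene0.png

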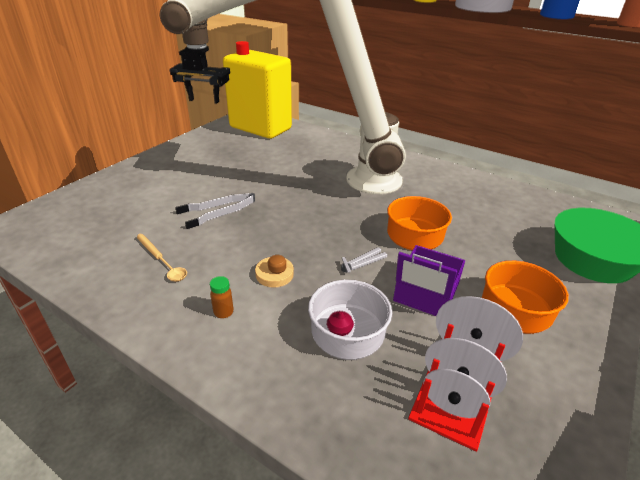

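View pics/side0.png

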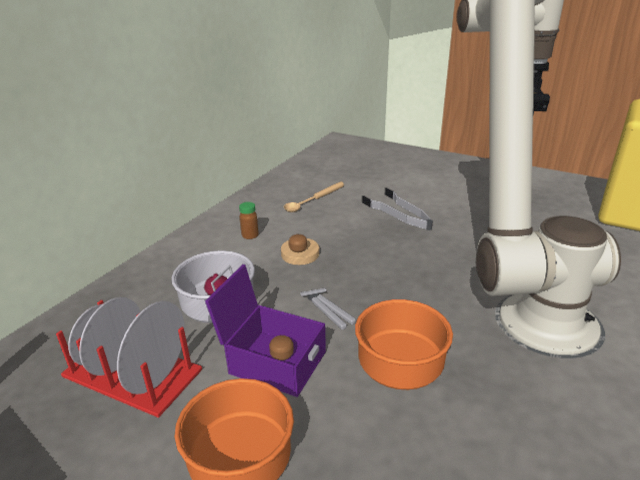

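The scene view has the bun on the board at (277,262), the board at (275,271), tongs with black heads at (182,209) and (191,223) and pivot at (252,198), and the onion in the sufuria at (341,323). The side view has a bun in the purple tub at (281,347), so the tub is the goal. 

Possible mix-ups:
- **Tongs:** can opener (363,260) and spoon (160,258). The tongs are at (220,208).
- **Bun:** stored bun at side (281,347) and onion at scene (341,323). The target is the bun on the board at (277,262).

```bash
cat > h.py <<'E'
import numpy as np,cv2
from station import r,cams
def ray(n,uv,pose=None):
    c=cams.get_calibration(n);K=c['camera_matrix']
    d=np.linalg.inv(K)@[uv[0],uv[1],1]
    if n=='wrist':
        p,R=pose;T=c['T_tool_cam'];R=np.array(R)
        return R@T[:3,3]+p,R@T[:3,:3]@d
    R=cv2.Rodrigues(c['rvec'])[0]
    return -R.T@c['tvec'],R.T@d
def onz(n,uv,z,pose=None):
    o,d=ray(n,uv,pose);return (o+d*(z-o[2])/d[2]).round(4)
def tri(rays):
    A=0;b=0
    for o,d in rays:
        d=d/np.linalg.norm(d);P=np.eye(3)-np.outer(d,d);A=A+P;b=b+P@o
    return np.linalg.solve(A,b).round(4)
E
python3 - <<'E'
from h import *
for l,a,b,z in[("headA",(182,209),(389,192),.02),("headB",(192,223),(366,201),.02),("pivot",(253,198),(429,226),.02),("bun",(277,262),(298,242),.041),("stored",None,(281,347),.024),("jar top",(220,284),(248,208),.095),("suf rim",(350,305),(214,275),.082)]:
    print(l,a and onz('scene',a,z),onz('side',b,z))
for b in[(226,345),(254,304),(326,325),(297,362)]:print('tubrim',onz('side',b,.075))
for n,a,b in(("scene",(255,105),(320,205)),):pass
im=cv2.imread('pics/scene0.png')[175:300,125:325];im2=cv2.imread('pics/side0.png')[170:390,200:450]
cv2.imwrite('pics/c0.png',np.vstack([cv2.resize(im,(480,300),interpolation=2),cv2.resize(im2,(480,300))]))
E
```

```text
headA [ 0.5525 -0.3839  0.02  ] [ 0.5369 -0.3892  0.02  ]
headB [ 0.5887 -0.3029  0.02  ] [ 0.5733 -0.2999  0.02  ]
pivot [ 0.3757 -0.2471  0.02  ] [ 0.3536 -0.2435  0.02  ]
bun [0.6081 0.0301 0.041 ] [0.6093 0.0289 0.041 ]
stored None [0.4415 0.3615 0.024 ]
jar top [0.7932 0.0136 0.095 ] [0.7712 0.0181 0.095 ]
suf rim [0.6721 0.2819 0.082 ] [0.6614 0.292  0.082 ]
tubrim [0.5009 0.4511 0.075 ]
tubrim [0.528  0.3263 0.075 ]
tubrim [0.3659 0.3123 0.075 ]
tubrim [0.3618 0.4244 0.075 ]
```

View pics/c0.png

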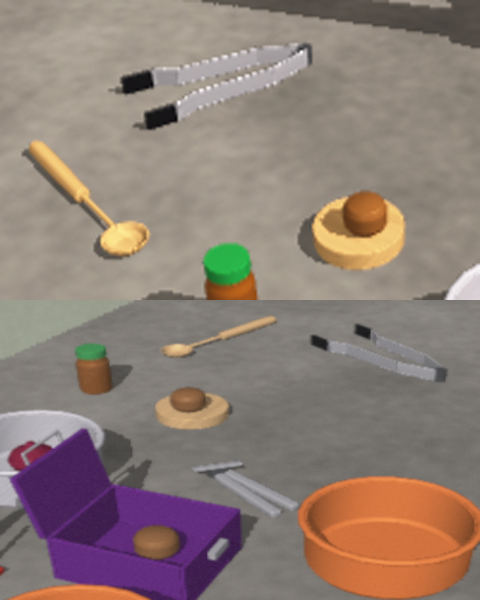

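The crop confirms the choices: tongs upper middle, bun on the board (not the bun in the tub), and the stored bun in the purple tub. Next I go above the tongs grip, with tool −x pointing to the heads.

```bash
python3 -m handwheel '[[[0,0,1.3,0,0,0,0.087],[0,0,1.3,0,0,0,0.087],[0,0,1.3,0,0,0,0.087],[0,0,1.3,0,0,0,0.087],[0,0,1.3,0,0,0,0.087],[0,0,1.28,0,0,0,0.087],[0,0,0,-0.0115,0.0465,0.005,0.087],[0,0,0,-0.0115,0.0465,0.005,0.087],[0,0,0,-0.0115,0.0465,0.005,0.087],[0,0,0,-0.0115,0.0465,0.005,0.087],[0,0,0,-0.0115,0.0465,0.005,0.087],[0,0,0,-0.0115,0.0465,0.005,0.087]]]'
python3 -m handwheel '[[[0,0,0,-0.0115,0.0465,0.005,0.087],[0,0,0,-0.0115,0.0465,0.005,0.087],[0,0,0,0,0,0,0.087],[0,0,0,0,0,0,0.087]]]'
python3 - <<'E'
from h import *
s=r.sense();print(s['tcp_pos'],s['ee_rot'],s['joints'])
np.savez('w1.npz',p=s['tcp_pos'],R=s['ee_rot'])
cv2.imwrite('pics/w1.png',cams.capture('wrist')[:,:,::-1])
E
```

```text
time_s: 1.35
tcp_pos: [0.4025, -0.3661, 0.1923]
ee_rot: [[-0.895, 0.447, -0.0], [0.447, 0.895, 0.0], [0.0, 0.0, -1.0]]
wrist_force: [1.3, -0.7, -0.1]
gripper_width: 0.999
gripper_force: 0.0
time_s: 1.75
tcp_pos: [0.4642, -0.2939, 0.1821]
ee_rot: [[-0.896, 0.444, -0.001], [0.444, 0.896, 0.0], [0.001, -0.0, -1.0]]
wrist_force: [0.4, -1.1, -0.5]
gripper_width: 0.997
gripper_force: 0.0
[ 0.46424572 -0.29387327  0.18212537] [[-8.95854153e-01  4.44347022e-01 -1.03007013e-03]
 [ 4.44346928e-01  8.95854731e-01  3.30283957e-04]
 [ 1.06955389e-03 -1.61822242e-04 -9.99999415e-01]] [-1.54274864e+01  1.66708830e+01 -1.36845631e+01 -2.94393239e-03
 -5.97064802e+01 -1.00952602e+02]
```

View pics/w1.png

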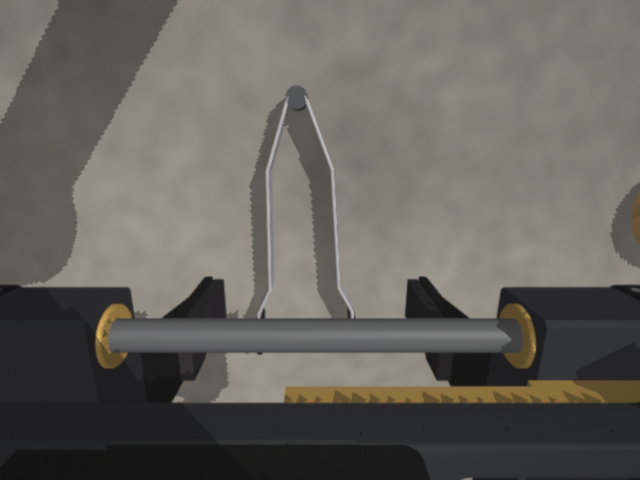

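The wrist view shows the tongs from above: pivot at (297,97), flats from (268,170)/(333,170) to (270,290)/(339,288).

```bash
python3 - <<'E'
from h import *
w=np.load('w1.npz');P=(w['p'],w['R'])
f=lambda uv:onz('wrist',uv,.026,P)
pv,a,b,c,d=[f(u) for u in((297,97),(268,170),(333,170),(270,290),(339,288))]
print(pv,a,b,c,d)
m0=(a+b)/2;m1=(c+d)/2
for e in(m1-pv,m1-m0,m0-pv):print('ax',np.degrees(np.arctan2(e[1],e[0])),np.linalg.norm(e))
u=(m1-pv)/np.linalg.norm(m1-pv)
for g in(pv+.11*u,m0+.04*u,m1-.055*u):print('grip',g,'tool',w['R'].T@(g-w['p']))
print('gap',np.linalg.norm(a-b),np.linalg.norm(c-d))
E
```

```text
[ 0.364  -0.2613  0.026 ] [ 0.4051 -0.3104  0.026 ] [ 0.4299 -0.2605  0.026 ] [ 0.504  -0.3619  0.026 ] [ 0.5311 -0.3028  0.026 ]
ax -24.83072274374517 0.16919132660984723
ax -25.115568488094734 0.11049711534696278
ax -24.294505430103726 0.05869814733021818
grip [ 0.46383077 -0.30749327  0.026     ] tool [-0.00584725 -0.01236066  0.15612121]
grip [ 0.4538021  -0.30224755  0.026     ] tool [ 0.00546789 -0.01211747  0.15613327]
grip [ 0.46763462 -0.30925337  0.026     ] tool [-0.01003704 -0.01224722  0.15611671]
gap 0.05572297551279902 0.0650170746804253
```

```bash
python3 -m handwheel '[[[0,0,-0.25,0,0,0,0.087],[0,0,0,-0.004,-0.012,0,0.087],[0,0,0,0,0,0.03,0.087],[0,0,0,0,0,0.03,0.087],[0,0,0,0,0,0.03,0.087],[0,0,0,0,0,0.03,0.087],[0,0,0,0,0,0.025,0.087],[0,0,0,0,0,0.017,0.087],[0,0,0,0,0,0.01,0.087],[0,0,0,0,0,0.005,0.087],[0,0,0,0,0,0,0.087],[0,0,0,0,0,0,0.07]]]'
python3 -m handwheel '[[[0,0,0,0,0,0,0.064],[0,0,0,0,0,0,0.06],[0,0,0,0,0,0,0.057],[0,0,0,0,0,0,0.054],[0,0,0,0,0,0,0.054],[0,0,0,0,0,0,0.054],[0,0,0,0,0,0,0.054]]]'
python3 - <<'E'
from h import *
s=r.sense();print(s['tcp_pos'],s['joints'])
np.savez('w2.npz',p=s['tcp_pos'],R=s['ee_rot'])
a=cams.capture('wrist')[:,:,::-1];cv2.imwrite('pics/w2.png',a)
E
```

```text
time_s: 3.0
tcp_pos: [0.4629, -0.3081, 0.0064]
ee_rot: [[-0.906, 0.423, 0.002], [0.423, 0.906, -0.001], [-0.002, 0.0, -1.0]]
wrist_force: [0.2, -0.4, 1.8]
gripper_width: 0.965
gripper_force: 0.0
time_s: 3.7
tcp_pos: [0.4631, -0.3076, 0.0061]
ee_rot: [[-0.906, 0.422, 0.001], [0.422, 0.906, -0.001], [-0.001, 0.0, -1.0]]
wrist_force: [0.3, 0.6, 4.8]
gripper_width: 0.626
gripper_force: 7.5
[ 0.46306809 -0.3076135   0.00612164] [-1.68849289e+01  2.97487400e+01 -2.36212272e+01  1.69324358e-02
 -3.65465018e+01 -9.81141286e+01]
```

View pics/w2.png

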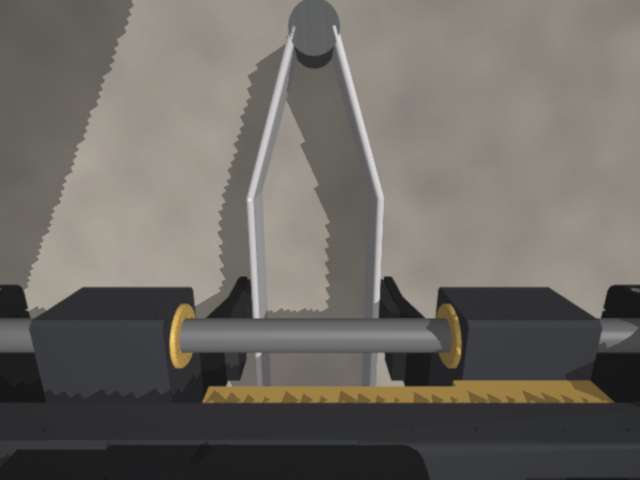

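The tongs are gripped at 54.5 mm, centred between the fingers with the pivot at (314,27). Lifting.

```bash
python3 -m handwheel '[[[0,0,0,0,0,-0.01,0.054],[0,0,0,0,0,-0.02,0.054],[0,0,0,0,0,-0.025,0.054],[0,0,0,0,0,-0.03,0.054],[0,0,-0.7,0,0,-0.025,0.054],[0,0,-0.7,0,0,-0.02,0.054],[0,0,-0.7,0,0,-0.01,0.054],[0,0,-0.7,0,0,0,0.054],[0,0,-0.7,0,0,0,0.054],[0,0,-0.67,0,0,0,0.054],[0,0,0,0,0,0,0.054]]]'
python3 - <<'E'
from h import *
w=np.load('w2.npz');P=(w['p'],w['R'])
for z in(.026,):
    for uv in((314,27),):print('pivot tool',P[1].T@(onz('wrist',uv,z,P)-P[0]))
s=r.sense();p,R=np.array(s['tcp_pos']),np.array(s['ee_rot']);print(p,R.round(3))
np.savez('w3.npz',p=p,R=R)
for n in('scene','side'):
    c=cams.get_calibration(n);K=c['camera_matrix']
    px=[cv2.projectPoints(np.array([p+R@[x,y,-.009]]),c['rvec'],c['tvec'],K,None)[0].ravel() for x,y in((-.11,.034),(-.11,-.034),(.11,0))]
    print(n,np.round(px))
    cx,cy=np.mean(px,0).astype(int);x0,y0=max(cx-90,0),max(cy-70,0)
    print('crop',x0,y0);a=cams.capture(n)[:,:,::-1];cv2.imwrite(f'pics/{n}3.png',a)
    cr=a[y0:y0+140,x0:x0+180];cv2.imwrite(f'pics/{n}3c.png',cv2.resize(cr,None,fx=3,fy=3,interpolation=2) if 0 else cv2.resize(cr,(540,300)))
cv2.imwrite('pics/c3.png',np.vstack([cv2.imread('pics/scene3c.png'),cv2.imread('pics/side3c.png')]))
E
```

```text
time_s: 4.85
tcp_pos: [0.4614, -0.3072, 0.1451]
ee_rot: [[-1.0, 0.001, -0.002], [0.001, 1.0, 0.001], [0.002, 0.001, -1.0]]
wrist_force: [-0.3, 0.4, -2.0]
gripper_width: 0.619
gripper_force: 5.7
pivot tool [ 0.11107046 -0.00133843 -0.02004149]
[ 0.4613557  -0.30721042  0.14506212] [[-1.     0.001 -0.002]
 [ 0.001  1.     0.001]
 [ 0.002  0.001 -1.   ]]
scene [[197. 184.]
 [180. 177.]
 [240. 152.]]
crop 115 101
side [[364. 163.]
 [374. 155.]
 [442. 173.]]
crop 303 93
```

View pics/c3.png

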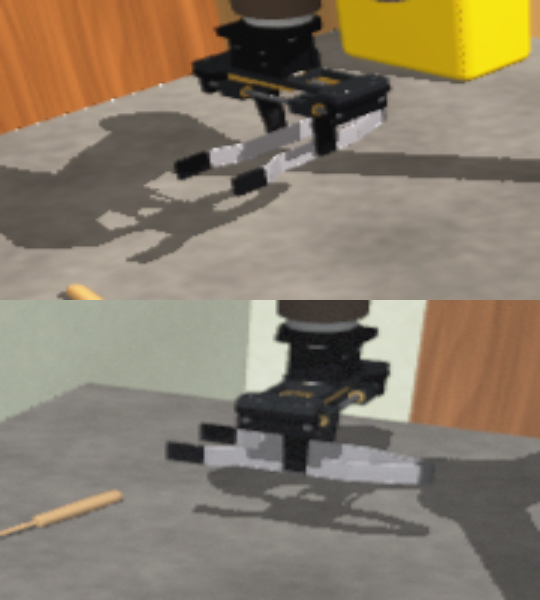

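The tongs hang level, heads within about 1 px of where I predicted: scene (179,178)/(198,185), side (365,164)/(376,155). So the jaw centre is at tool (−0.11, 0). Moving above the bun.

```bash
python3 -m handwheel '[[[0,0,0,-0.002,0.0165,0,0.054],[0,0,0,-0.004,0.035,0,0.054],[0,0,0,-0.004,0.04,0,0.054],[0,0,0,-0.005,0.04,0,0.054],[0,0,0,-0.005,0.04,0,0.054],[0,0,0,-0.005,0.04,0,0.054],[0,0,0,-0.004,0.04,0,0.054],[0,0,0,-0.004,0.04,0,0.054],[0,0,0,-0.003,0.03,0,0.054],[0,0,0,-0.002,0.015,0,0.054],[0,0,0,0,0,0,0.054],[0,0,0,0,0,0,0.054]]]'
python3 -m handwheel '[[[0,0,0,0,0,0.01,0.054],[0,0,0,0,0,0.015,0.054],[0,0,0,0,0,0.01,0.054],[0,0,0,0,0,0,0.054],[0,0,0,0,0,0,0.054]]]'
python3 - <<'E'
from h import *
s=r.sense();p,R=np.array(s['tcp_pos']),np.array(s['ee_rot']);print(p,R.round(3))
out=[]
for n in('scene','side'):
    c=cams.get_calibration(n);K=c['camera_matrix']
    px=[cv2.projectPoints(np.array([p+R@[x,y,-.009]]),c['rvec'],c['tvec'],K,None)[0].ravel() for x,y in((-.11,.034),(-.11,-.034))]
    cx,cy=np.mean(px,0).astype(int);x0,y0=max(cx-70,0),max(cy-40,0)
    print(n,np.round(px,1),'crop',x0,y0);a=cams.capture(n)[:,:,::-1];cv2.imwrite(f'pics/{n}4.png',a)
    out.append(cv2.resize(a[y0:y0+75,x0:x0+140],None,fx=4,fy=4,interpolation=2))
cv2.imwrite('pics/c4.png',np.vstack(out))
E
```

```text
time_s: 6.15
tcp_pos: [0.5, 0.0286, 0.1453]
ee_rot: [[-1.0, 0.0, -0.001], [0.0, 1.0, -0.0], [0.001, -0.0, -1.0]]
wrist_force: [0.6, -0.7, -1.3]
gripper_width: 0.621
gripper_force: 5.7
time_s: 6.65
tcp_pos: [0.5004, 0.0284, 0.1103]
ee_rot: [[-1.0, 0.001, -0.0], [0.001, 1.0, -0.001], [0.0, -0.001, -1.0]]
wrist_force: [1.2, -0.4, -1.5]
gripper_width: 0.623
gripper_force: 5.7
[0.50042872 0.02841198 0.11034926] [[-1.     0.001 -0.   ]
 [ 0.001  1.    -0.001]
 [ 0.    -0.001 -1.   ]]
scene [[285.8 242.7]
 [264.1 233.3]] crop 204 197
side [[289.  220.9]
 [303.6 209.4]] crop 226 175
```

View pics/c4.png

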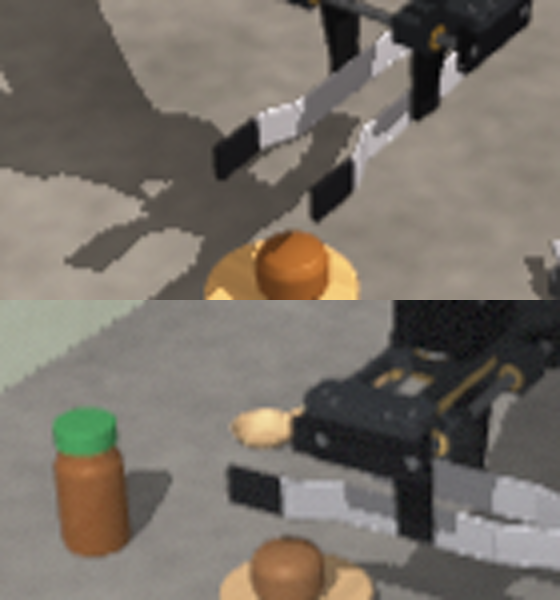

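Head pads appear at scene (263,234)/(287,244) and side (289,222), lined up over the bun and board and matching the prediction, about 2 mm low. From the pick-up the jaw centre sits 7 mm above the TCP, so I go down 75 mm to put it at bun mid-height.

```bash
python3 -m handwheel '[[[0,0,0,0,0.001,0.01,0.054],[0,0,0,0,0,0.015,0.054],[0,0,0,0,0,0.015,0.054],[0,0,0,0,0,0.015,0.054],[0,0,0,0,0,0.01,0.054],[0,0,0,0,0,0.007,0.054],[0,0,0,0,0,0.003,0.054],[0,0,0,0,0,0,0.054],[0,0,0,0,0,0,0.054]]]'
python3 - <<'E'
from h import *
s=r.sense();p,R=np.array(s['tcp_pos']),np.array(s['ee_rot']);print(p,s['wrist_force'])
out=[]
for n,x0,y0 in(('scene',215,220),('side',250,200)):
    a=cams.capture(n)[:,:,::-1]
    out.append(cv2.resize(a[y0:y0+75,x0:x0+120],None,fx=4,fy=4,interpolation=2))
cv2.imwrite('pics/c5.png',np.vstack(out))
E
```

```text
time_s: 7.65
tcp_pos: [0.5009, 0.0302, 0.036]
ee_rot: [[-1.0, -0.0, 0.001], [-0.0, 1.0, 0.0], [-0.001, 0.0, -1.0]]
wrist_force: [0.1, 0.5, -1.4]
gripper_width: 0.618
gripper_force: 5.7
[0.5008512  0.03015724 0.03600075] [ 0.10812857  0.47004969 -1.44196288]
```

View pics/c5.png

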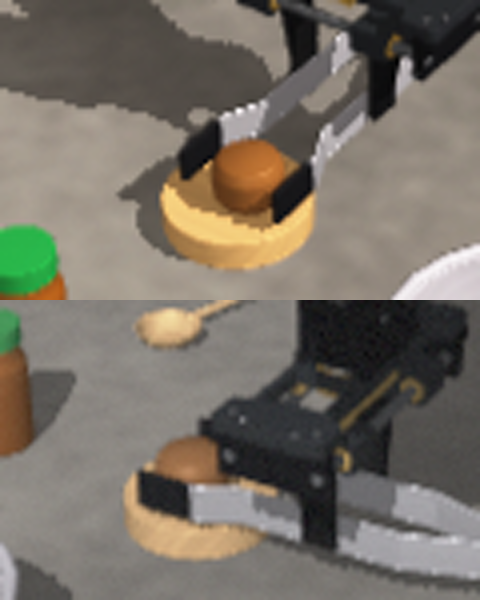

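The jaws straddle the bun with their midpoint at crop (246,171) and the bun at (250,175). Closing gradually.

```bash
python3 -m handwheel '[[[0,0,0,0,0,0,0.051],[0,0,0,0,0,0,0.048],[0,0,0,0,0,0,0.046],[0,0,0,0,0,0,0.044],[0,0,0,0,0,0,0.041],[0,0,0,0,0,0,0.038],[0,0,0,0,0,0,0.034],[0,0,0,0,0,0,0.03],[0,0,0,0,0,0,0.03],[0,0,0,0,0,0,0.03]]]'
python3 -m handwheel '[[[0,0,0,0,0,-0.004,0.03],[0,0,0,0,0,-0.008,0.03],[0,0,0,0,0,-0.012,0.03],[0,0,0,0,0,-0.016,0.03],[0,0,0,0,0,-0.02,0.03],[0,0,0,0,0,-0.02,0.03],[0,0,0,0,0,-0.02,0.03],[0,0,0,0,0,-0.02,0.03],[0,0,0,0,0,-0.01,0.03],[0,0,0,0,0,0,0.03],[0,0,0,0,0,0,0.03]]]'
python3 - <<'E'
from h import *
s=r.sense();p,R=np.array(s['tcp_pos']),np.array(s['ee_rot']);print(p,s['wrist_force'])
out=[]
for n in('scene','side'):
    c=cams.get_calibration(n)
    q=cv2.projectPoints(np.array([p+R@[-.11,0,-.007]]),c['rvec'],c['tvec'],c['camera_matrix'],None)[0].ravel()
    x0,y0=int(q[0])-70,int(q[1])-38;print(n,q,x0,y0)
    a=cams.capture(n)[:,:,::-1];cv2.imwrite(f'pics/{n}6.png',a)
    out.append(cv2.resize(a[y0:y0+75,x0:x0+140],None,fx=4,fy=4,interpolation=2))
cv2.imwrite('pics/c6.png',np.vstack(out))
# tub
from itertools import product
E
```

```text
time_s: 8.75
tcp_pos: [0.5005, 0.03, 0.0356]
ee_rot: [[-1.0, 0.0, 0.0], [0.0, 1.0, 0.0], [-0.0, 0.0, -1.0]]
wrist_force: [0.3, 1.4, -0.9]
gripper_width: 0.503
gripper_force: 30.0
time_s: 9.85
tcp_pos: [0.4997, 0.0299, 0.1649]
ee_rot: [[-1.0, 0.001, -0.001], [0.001, 1.0, 0.0], [0.001, 0.0, -1.0]]
wrist_force: [-0.2, 0.5, -2.2]
gripper_width: 0.497
gripper_force: 30.0
[0.49965497 0.02988926 0.16493597] [-0.18503343  0.52265596 -2.15814687]
scene [274.6777945  220.42964661] 204 182
side [295.44311537 196.42629701] 225 158
```

View pics/c6.png

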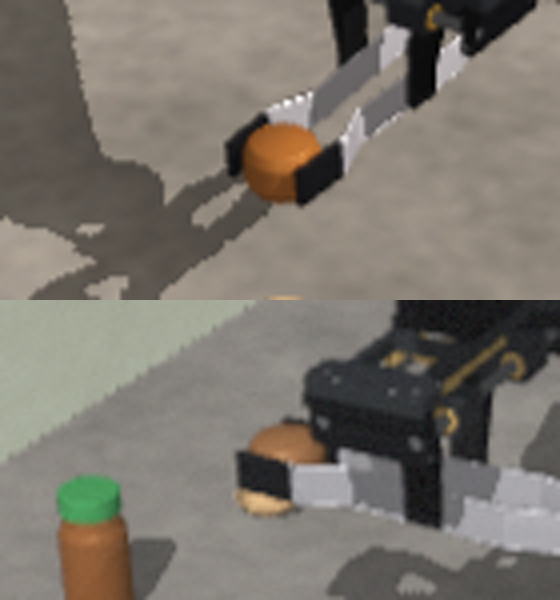

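The bun is held between both pads and clear of the board, at crop (282,160) in the scene half. Next I measure the tub centre more closely by fitting its known 150 x 130 rim to the purple mask.

```bash
python3 - <<'E'
from h import *
from scipy.optimize import minimize
im=cv2.imread('pics/side0.png');hs=cv2.cvtColor(im,cv2.COLOR_BGR2HSV)
m=((hs[...,0]>125)&(hs[...,0]<160)&(hs[...,1]>100)).astype(np.uint8)
m[:,:190]=0;n,l,st,_=cv2.connectedComponentsWithStats(m);m=(l==1+np.argmax(st[1:,4])).astype(np.uint8)
c=max(cv2.findContours(m,0,2)[0],key=cv2.contourArea)
print(cv2.approxPolyDP(c,4,True)[:,0].tolist())
k=cams.get_calibration('side')
H=cv2.convexHull(c)[:,0].astype(float)
lo,hi=H[:,0].min(),H[:,0].max()
# box + lid silhouette vs mask: compare hulls of box (free lid lean) 
def hull(v):
    x,y,t,lx=v;cs,sn=np.cos(t),np.sin(t)
    P=[(sx*.075,sy*.065,z) for sx in(-1,1) for sy in(-1,1) for z in(0,.075)]+[(.075+lx,sy*.065,.175) for sy in(-1,1)]
    P=np.array([(x+cs*a-sn*b,y+sn*a+cs*b,z) for a,b,z in P])
    q=cv2.projectPoints(P,k['rvec'],k['tvec'],k['camera_matrix'],None)[0].astype(np.float32)
    return cv2.convexHull(q)
def cost(v):
    h=hull(v);mm=np.zeros(im.shape[:2],np.uint8);cv2.fillPoly(mm,[np.round(h*16).astype(int)],1,shift=4)
    return (mm!=M).sum()
M=np.zeros(im.shape[:2],np.uint8);cv2.fillPoly(M,[cv2.convexHull(c)],1)
b=min((minimize(cost,(.439,.378,t,lx),method='Nelder-Mead',options=dict(initial_simplex=np.array([.439,.378,t,lx])+np.vstack([np.zeros(4),np.diag([.02,.02,.1,.02])]))) for t in(-.1,.14) for lx in(.01,.04)),key=lambda o:o.fun)
print(b.x,b.fun,M.sum())
E
```

```text
[[242, 265], [206, 300], [225, 348], [228, 372], [297, 396], [325, 351], [324, 324], [259, 306]]
[0.43817406 0.38121829 0.14488861 0.02279642] 269.0 10057
```

```bash
python3 -m handwheel '[[[0,0,0,0,0,-0.015,0.03],[0,0,0,0,0,-0.03,0.03],[0,0,0,0,0,-0.015,0.03],[0,0,0,0.0087,0.017,0,0.03],[0,0,0,0.016,0.03,0,0.03],[0,0,0,0.018,0.035,0,0.03],[0,0,0,0.018,0.035,0,0.03],[0,0,0,0.018,0.035,0,0.03],[0,0,0,0.018,0.035,0,0.03],[0,0,0,0.018,0.035,0,0.03],[0,0,0,0.016,0.03,0,0.03],[0,0,0,0.01,0.018,0,0.03]]]'
python3 -m handwheel '[[[0,0,0,0.005,0.01,0,0.03],[0,0,-0.4,0,0,0,0.03],[0,0,-0.8,0,0,0,0.03],[0,0,-0.9,0,0,0,0.03],[0,0,-1,0,0,0,0.03],[0,0,-1,0,0,0,0.03],[0,0,-1,0,0,0,0.03],[0,0,-0.8,0,0,0,0.03],[0,0,-0.5,0,0,0,0.03],[0,0,-0.27,0,0,0,0.03],[0,0,0,0,0,0,0.03],[0,0,0,0,0,0,0.03]]]'
python3 - <<'E'
from h import *
s=r.sense();p,R=np.array(s['tcp_pos']),np.array(s['ee_rot']);j=p+R@[-.11,0,-.007]
print('jaw',j,'tool fix',R.T@(np.array([.438,.381,j[2]])-j),s['joints'])
E
```

```text
time_s: 11.15
tcp_pos: [0.3583, 0.3016, 0.2245]
ee_rot: [[-1.0, -0.002, -0.001], [-0.002, 1.0, -0.001], [0.001, -0.001, -1.0]]
wrist_force: [0.6, -0.3, -2.8]
gripper_width: 0.503
gripper_force: 30.0
time_s: 12.35
tcp_pos: [0.3548, 0.3097, 0.2253]
ee_rot: [[-0.767, -0.642, -0.0], [-0.642, 0.767, -0.001], [0.001, -0.0, -1.0]]
wrist_force: [0.5, -0.0, -2.4]
gripper_width: 0.506
gripper_force: 30.0
jaw [0.43909111 0.38035333 0.23220823] tool fix [ 4.21133948e-04  1.19638857e-03 -3.82153614e-08] [ 6.09570014e+01  6.76410303e+00 -1.99824347e+01  6.82418158e-04
 -6.32931955e+01 -1.11003463e+02]
```

```bash
python3 -m handwheel '[[[0,0,0,0,0,0,0.03],[0,0,0,0,0,0,0.03],[0,0,0,0,0,0,0.03],[0,0,0,0,0,0,0.03],[0,0,0,0,0,0,0.03]]]'; python3 - <<'E'
from h import *
a,b=[cams.capture(n)[:,:,::-1] for n in('scene','side')]
cv2.imwrite('pics/c7.png',np.hstack([a[130:380,200:600],b[130:380,150:550]]))
E
```

```text
time_s: 12.85
tcp_pos: [0.3547, 0.31, 0.2256]
ee_rot: [[-0.766, -0.643, -0.0], [-0.643, 0.766, 0.0], [-0.0, 0.0, -1.0]]
wrist_force: [1.0, -0.4, -2.7]
gripper_width: 0.502
gripper_force: 30.0
```

View pics/c7.png

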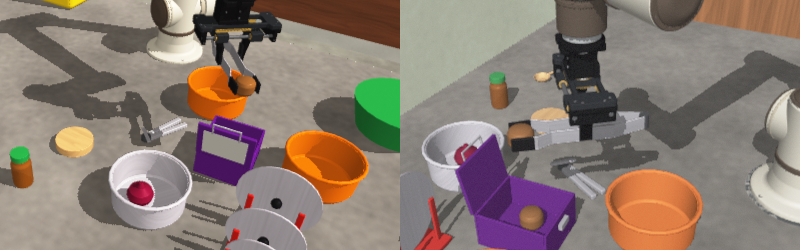

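The bun is in the tongs at (244,84) in the scene half and (521,133) in the side half, over the tub that holds the stored bun at (531,216). Everything else is still in place, so I hand in.

```bash
python3 -c "
from station import r
print(r.finish_job())"
```

```text
the job is handed in; nothing more can be done
None
```

The job is handed in at about 13 s: the tongs hold the bun about 0.23 m up, within about 1 mm of the measured middle of the purple tub that holds the other bun, and the last pictures show nothing else moved.

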